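# Put a spice tin away under the shelf and shut the drawer

## Task

Put the yellow-lidded spice tin away: lift off the green tin that stands on it, lay the yellow tin lid up flat on the floor of the open drawer under the steel shelf, and push the drawer, without slamming it, fully home until it clicks into its catch. The green tin must end squarely back on the red one; leave the red tin and everything else where it stands.

Things in the scene. Friction and masses are not known exactly. Their poses are not given: they have to be found in the camera images.
- tin_green_center (a point): centre (half-way up) of the loose spice tin with the green lid, top of the stack at the start. All three tins are alike but for the lid: closed steel boxes 100 (own x) x 62 (own y) x 48 mm high, z up through the lid, about 0.26 kg; the lid is the top 15 mm and is fixed on. They are stacked only roughly square
- tin_yellow_center (a point): centre of the loose spice tin with the yellow lid, middle of the stack at the start; same size and axes
- tin_red_center (a point): centre of the loose spice tin with the red lid, bottom of the stack, standing on the worktop (z = 0); same size and axes. The stack stands to the left or to the right of the teak unit
- drawer (a joint): how far the drawer is open, m: 0 = fully home, at most 0.18. It slides with light friction (about 2 N). A sprung roller catch resists from 16 mm on with up to about 9 N; its crest is about 7 mm before home, and past it the catch draws the drawer home and holds it
- drawer_face (a point): middle of the drawer's outer front face (172 wide, 46 high, flat, no handle, so it spans 23 mm above and below this point); x points into the unit, along which the drawer is pushed shut, z up. Moves with the drawer; when home the face is flush with the fronts of the unit's sides
- drawer_floor (a point): point on the drawer's inner floor, on its centre line, 64 mm behind the outer face; same axes. Inside, the drawer runs from 50 mm in front of this point to 128 mm behind it, is 150 wide, its side and back walls rise 34 mm and its front wall 40 mm above the floor
- niche: fixed low teak unit, 200 wide, 250 deep, 208 high; origin on the worktop below the middle of the closed drawer's face, x into the unit, z up. Its sides are 12 thick; the pulled-down flap lies flat in front of it, 192 wide, from x = -201 to -1 mm and 12 high, below the drawer
- shelf_lip (a point): middle of the lower front edge of the slatted steel shelf that tops the unit (underside 200 mm above the worktop, 8 thick, 200 wide); it juts 50 mm out over the front of the unit, so that the closed drawer cannot be reached by an upright tool; same axes as the unit
- dabba: closed round steel masala dabba, 150 dia x 60 high plus a 24 dia x 12 high brass knob; bystander, origin at the centre of its underside
- spoon_rest: dark wooden spoon rest, 100 (its x) x 80 x 18 high; bystander, origin at the centre of its underside
- grater: white ceramic ginger grater lying on the steel shelf, 110 x 60 x 10 with a 25 mm tab at its -x end; bystander, origin at the centre of its underside
- squeezer: yellow plastic lemon squeezer on the steel shelf, 72 dia, 44 high, with a 60 long handle to its +x; bystander, origin at the centre of its underside
Things that resemble listed ones, but are neither listed nor needed, are in the scene too. What is shaped like the part that bears tin_green_center but purple is not meant. What is shaped like the part that bears tin_yellow_center but pink is not meant.

How it is judged:
By the outcome, as a careful person would: the job done as asked, in the order asked, and still so for the second after the job is handed in, with the robot touching nothing.
It also fails if it takes over 72 s, if anything falls off the work surface, if the arm or the gripper's body presses on something with over 40 N, if the wrist force passes 120 N, or if a joint passes its speed limit or range.

## Robot

A 7-joint arm with a two-finger parallel gripper is mounted at the origin on the work surface. World frame = base frame: x ahead of the robot, y to its left, z up, the work surface at z = 0. Lengths are in m, angles in rad, forces in N, time in s.
With the tool pointing down it reaches from about 0.425 to 0.925 m from the base axis. Payload 6.8 kg.
Tool frame: the origin (TCP) lies between the finger pads; the fingertips stand 22 mm ahead of it and the grasp point (between the pads) lies 3 mm ahead of it; z points along the fingers, y is the line along which they close (so a half turn about z gives the same grasp; the last joint's range is limited). The gripper opens to 88 mm and grips with 3 to 60 N. Pads are 20 mm wide; open, the fingers measure 115 mm over their backs; the gripper's body (75 mm by 178 mm) begins 61 mm behind the grasp point.
Start: joints at [-1.272, 0.477, 0.022, 1.555, -0.011, 1.109, -0.083], TCP at [0.267, 0.62, 0.245] pointing down, gripper open.
Joint ranges: [-2.96, 2.96], [-0.34, 2.1], [-1.41, 1.46], [0.24, 2.44], [-1.37, 4.51], [0.17, 1.92], [-2.96, 2.96]. Speed limits (rad/s): [2.39, 2.39, 3.14, 3.14, 3.14, 3.14, 3.14].

## Interface

Orientations are given as a rotation vector (axis times angle).
In Python, from cell import arm gives the robot as it stands.
- The arm moves only by the shell command python3 -m jog 'ROWS' [OPENING] [FORCE]. ROWS is JSON, a list that holds one entry, the list of rows, each a list of 4 numbers: the shift along the tool's x, y, z in m, then the turn about the tool's z in degrees. In form: [[[tx, ty, tz, spin], ...]]. A call has exactly 8 rows; each row is the pose to reach, as a shift and turn from the pose commanded when the call began, along the tool's axes at that moment; what a row does not reach only later rows make up. A row lasts 1/12 s, in which the tool goes at most 41.7 mm and 7.16 degrees, less where a joint would pass 70% of its speed; a pose out of reach is approached as far as the arm can. A call with a gripper value outside its range is refused whole. OPENING is the closure, from -1 (fully open) to 1 (shut), set as the call begins (- or left out, the last holds). The fingers move at their own pace and stop on an object; FORCE is the grip in N (left out, the last holds). Time passes only in rows, so rows that repeat a pose let the fingers close, or fill a call up. It gives the time, the measured TCP pose, the force, the opening and the grip force at its end, in the units of the state.
- arm.get_obs(): the state, without advancing time (a new reading comes with each control period).
- arm.grab_frame(name): name is "scene" or "side" or "wrist"; returns a dict with "image" (384x512x3 uint8, red, green, blue), "intrinsics" (3x3 intrinsics, pixels), "D" ([k1, k2, p1, p2, k3] as OpenCV has them; the pictures are not rectified), "origin" and "attitude" of the camera in the world; the wrist camera has in their place "tool_from_camera" (4x4, takes a point from camera to tool coordinates, whose origin is the TCP and whose axes are the flange's). Camera axes: x right, y up, looking along -z (the intrinsics and any distortion apply to the point x, -y, -z); pixel columns grow to the right and rows downward; lengths in m; the calibration is good to about 2 mm. A picture is of the moment at which its call begins: read the wrist's pose just before it. There is no depth.
- arm.job_done(): hands the job in; it is judged then, once.
The state is a dict: "time_s": time; "joints": joint angles; "qvel": joint speeds; "joint_torque": joint torques, N m; "position": TCP position; "eef_rot": TCP orientation; "ft_force": force on the tool from outside, world axes, zero at the start; "wrist_torque": the same for the moment, N m; "finger_gap": opening from 0.0 (shut) to 1.0 (fully open); "grasp_force": force on a finger pad.
Only numpy, scipy, OpenCV 4.12 (cv2) and the standard library are available. Lean on these libraries where they do the work, as an engineer would, in place of code of your own. Each camera call takes 0.05 s, during which the arm holds its last target. There are 200 camera calls.

## Working session

There is one attempt and no reset: what is moved stays moved. The work goes in short steps, Python scripts to look and compute and a shell command to move; the robot and the scene stay as the last step left them, time stands still between calls to the robot, and variables do not carry over. Pictures are saved under pics/ and viewed, at most 12 in all, crops included, and the job is handed in when it is done.

```bash
ls; mkdir -p pics; python3 - <<'E'
from cell import arm
import cv2,numpy as np
o=arm.get_obs();print({k:np.round(v,3).tolist() for k,v in o.items()})
ims=[]
for n in("scene","side"):
    f=arm.grab_frame(n);ims.append(f["image"]);cv2.imwrite(f"pics/raw_{n}.png",f["image"][:,:,::-1])
    print(n,f["intrinsics"],f["D"],f["origin"],f["attitude"])
f=arm.grab_frame("wrist");print(f["tool_from_camera"],f["intrinsics"],f["D"]);cv2.imwrite("pics/raw_wrist.png",f["image"][:,:,::-1])
for n in("scene","side"):
    cv2.imwrite(f"pics/v_{n}.png",cv2.resize(cv2.imread(f"pics/raw_{n}.png"),(800,600),interpolation=cv2.INTER_CUBIC))
E
```

```text
pics
{'time_s': 0.0, 'joints': [-1.272, 0.478, 0.022, 1.556, -0.011, 1.109, -0.083], 'qvel': [-0.0, 0.001, -0.0, -0.002, -0.001, 0.001, 0.001], 'joint_torque': [0.0, -58.284, 1.535, -27.26, -0.054, 0.017, 0.0], 'position': [0.267, 0.619, 0.244], 'eef_rot': [-0.635, -3.077, 0.003], 'ft_force': [1.059, 0.453, -0.398], 'wrist_torque': [0.024, -0.055, -0.006], 'grasp_force': 0.0, 'finger_gap': 0.998}
scene [[478.00746111   0.         256.124034  ]
 [  0.         478.00746111 186.19420858]
 [  0.           0.           1.        ]] [-0.18048577  0.          0.          0.          0.        ] [ 0.28347462 -0.32396976  1.36185096] [ 0.30581876 -0.12213936 -0.76423378]
side [[393.84641944   0.         253.81973632]
 [  0.         393.84641944 194.88900497]
 [  0.           0.           1.        ]] [0.01070366 0.         0.         0.         0.        ] [ 0.30837744 -0.77254527  0.93345151] [ 0.76584592 -0.12492139 -0.32376387]
[[ 1.97636996e-04  9.58571118e-01  2.84853248e-01  7.91779309e-02]
 [ 9.99999860e-01 -3.29334232e-04  4.14435557e-04 -8.85279402e-04]
 [ 4.91077881e-04  2.84853127e-01 -9.58571049e-01 -1.38753912e-01]
 [ 0.00000000e+00  0.00000000e+00  0.00000000e+00  1.00000000e+00]] [[302.85588567   0.         253.31289975]
 [  0.         302.85588567 188.28364365]
 [  0.           0.           1.        ]] [-0.05057273  0.          0.          0.          0.        ]
```

View pics/v_scene.png

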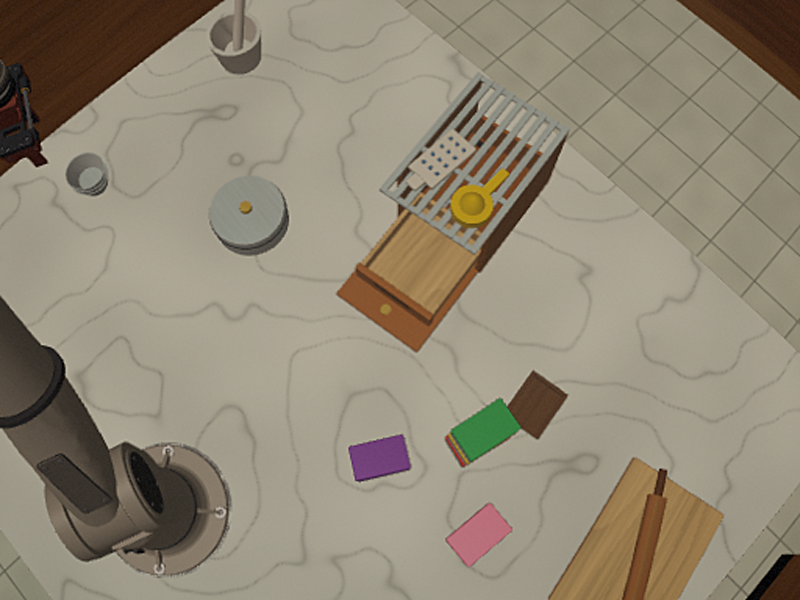

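View pics/v_side.png

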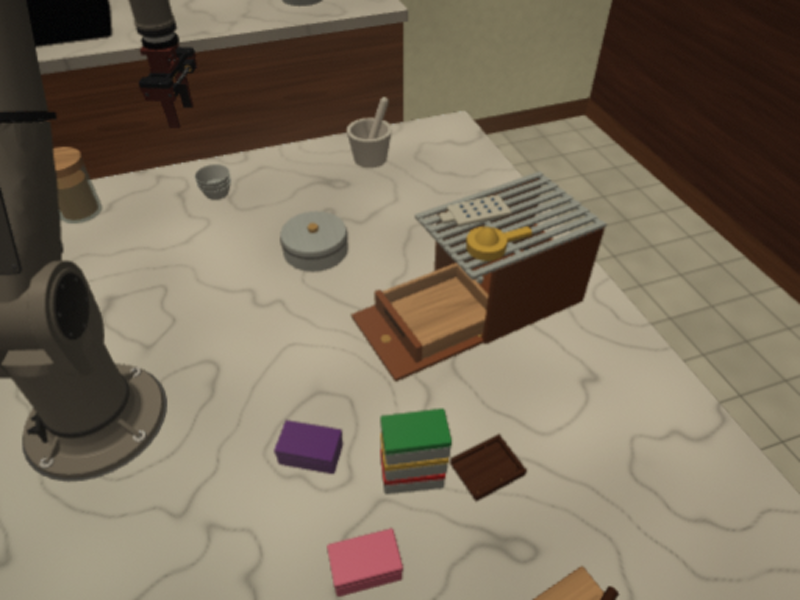

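Scene picture (800-wide): the stack is at (482,432), with green on top and thin yellow and red edges at its left end. The drawer and unit are at (420,270), the dabba at (248,212) and the spoon rest at (538,403). The side view shows a three-layer stack at (415,450).

Candidates: green-lidded stack (482,432), a lone purple tin (380,457) and a lone pink tin (480,535). Only the stack has a green tin over yellow over red, so that is the one meant.

```bash
cat > h.py <<'E'
import cv2,numpy as np
from scipy.spatial.transform import Rotation as R
from cell import arm
def grab(n):
    o=arm.get_obs();f=arm.grab_frame(n)
    if n=="wrist":
        T=np.array(f["tool_from_camera"]);Rt=R.from_rotvec(o["eef_rot"]).as_matrix()
        f["R"]=Rt@T[:3,:3];f["o"]=Rt@T[:3,3]+o["position"]
    else: f["R"]=R.from_rotvec(f["attitude"]).as_matrix();f["o"]=np.array(f["origin"])
    return f
def cast(f,px,z):
    p=cv2.undistortPoints(np.float64(px).reshape(-1,1,2),f["intrinsics"],f["D"])[:,0]
    d=np.c_[p[:,0],-p[:,1],-np.ones(len(p))]@f["R"].T
    return f["o"]+d*((z-f["o"][2])/d[:,2])[:,None]
def proj(f,P):
    c=(np.atleast_2d(P)-f["o"])@f["R"];c=c*[1,-1,-1]
    return cv2.projectPoints(c,np.zeros(3),np.zeros(3),f["intrinsics"],f["D"])[0][:,0]
def mask(f,lo,hi):
    m=cv2.inRange(cv2.cvtColor(f["image"],cv2.COLOR_RGB2HSV),lo,hi)
    c=max(cv2.findContours(m,0,cv2.CHAIN_APPROX_NONE)[0],key=cv2.contourArea);return c[:,0].astype(float)
def rect(f,c,z):
    w=cast(f,c,z)[:,:2];(x,y),(a,b),t=cv2.minAreaRect(np.float32(w*1000))
    if a<b: a,b,t=b,a,t+90
    return np.round([x,y,a,b,(t+90)%180-90],1)  # mm, long axis deg
def tool():
    o=arm.get_obs();M=R.from_rotvec(o["eef_rot"]).as_matrix()
    return np.array(o["position"]),M
def togo(xyz,ang=None):
    """shift in tool axes (mm) and spin so tool -x points along world heading ang (deg)"""
    p,M=tool();s=(np.array(xyz)-p)@M*1000
    h=np.degrees(np.arctan2(-M[1,0],-M[0,0]));sp=None if ang is None else (-(ang-h)+180)%360-180
    print("shift",s.round(1),"spin",None if sp is None else round(sp,1),"heading",round(h,1),"pos",p.round(4))
E
python3 - <<'E'
from h import *
s=grab("scene");d=grab("side")
for n,f in(("scene",s),("side",d)):
    c=mask(f,(45,100,60),(80,255,255));print(n,rect(f,c,.144),cv2.contourArea(np.float32(c)))
k=512/800
# scene shelf top front corners, back corners
print("shelf z.208",cast(s,np.array([[381,190],[475,251],[568,131],[480,74]])*k,.208).round(3).tolist())
print("flap z.012",cast(s,np.array([[338,294],[417,350]])*k,.012).round(3).tolist())
print("face top z~.06",cast(s,np.array([[357,269],[432,322]])*k,.065).round(3).tolist())
print("dabba",cast(s,np.array([[246,208]])*k,.072),"rest",cast(s,np.array([[538,404]])*k,.018))
print("purple,pink",cast(s,np.array([[380,457],[480,534]])*k,.048))
tool();togo([.4,0,.3],0);i=cv2.resize(s["image"][90:330,200:480],None,fx=2.5,fy=2.5,interpolation=cv2.INTER_CUBIC);cv2.imwrite("pics/crop1.png",i[:,:,::-1])
E
```

```text
scene [ 498.6 -299.    99.7   60.4  -11.5] 862.0
side [ 497.8 -301.9   97.8   64.4  -11.4] 927.5
shelf z.208 [[0.653, 0.106, 0.208], [0.687, -0.084, 0.208], [0.974, -0.04, 0.208], [0.948, 0.152, 0.208]]
flap z.012 [[0.505, 0.078, 0.012], [0.537, -0.105, 0.012]]
face top z~.06 [[0.555, 0.074, 0.065], [0.582, -0.095, 0.065]]
dabba [[0.48599422 0.31073056 0.072     ]] rest [[ 0.62213212 -0.3324624   0.018     ]]
purple,pink [[ 0.34890485 -0.20282471  0.048     ]
 [ 0.37951518 -0.41727615  0.048     ]]
shift [-367.4 -516.5  -55.4] spin -23.3 heading -23.3 pos [0.267  0.6197 0.2442]
```

View pics/crop1.png

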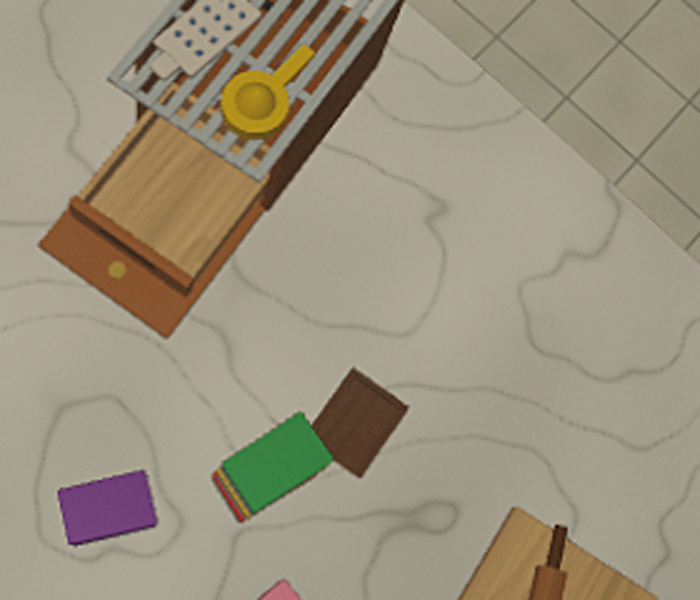

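The crop confirms the stack: green lid at crop (275,465), with yellow then red rims on its lower-left end (228,500). The purple (108,508) and pink tins stand alone, so they are decoys.

The drawer heading is about 10° and it is about 0.15 m open. I will grip the green tin near its robot-side end so that it can later serve as a pusher under the lip.

```bash
python3 - <<'E'
from h import *
togo([.50,.1,.27],-11.5);togo([.46,-.291,.25],-11.5)
E
```

```text
shift [-419.7 -385.1  -25.5] spin -11.8 heading -23.3 pos [0.267  0.6197 0.2442]
shift [-537.6 -760.    -5.1] spin -11.8 heading -23.3 pos [0.267  0.6197 0.2442]
```

```bash

python3 -m jog '[[[-0.02,-0.02,0,0],[-0.05,-0.045,0,0],[-0.08,-0.075,0,0],[-0.11,-0.1,-0.01,0],[-0.14,-0.13,-0.01,0],[-0.17,-0.155,-0.015,0],[-0.2,-0.185,-0.015,0],[-0.235,-0.215,-0.015,0]]]' -1
python3 -m jog '[[[-0.03,-0.025,0,0],[-0.06,-0.05,0,0],[-0.09,-0.08,0,0],[-0.115,-0.105,-0.01,0],[-0.14,-0.13,-0.01,0],[-0.16,-0.155,-0.01,0],[-0.175,-0.185,-0.01,0],[-0.185,-0.215,-0.01,0]]]'
python3 -m jog '[[[-0.01,-0.04,0,-2],[-0.02,-0.08,0,-4],[-0.035,-0.12,0.005,-6],[-0.05,-0.16,0.01,-8],[-0.065,-0.2,0.015,-10],[-0.08,-0.24,0.02,-11.8],[-0.1,-0.28,0.02,-11.8],[-0.115,-0.31,0.02,-11.8]]]'
python3 - <<'E'
from h import *
togo([.46,-.291,.25],-11.5);print(arm.get_obs()["joints"])
E
```

```text
time_s: 0.92
position: [0.3958, 0.3323, 0.2601]
eef_rot: [0.634, 3.077, 0.001]
ft_force: [0.9, 1.0, -0.7]
finger_gap: 0.998
grasp_force: 0.0
time_s: 1.58
position: [0.4811, 0.0615, 0.2698]
eef_rot: [0.636, 3.076, 0.0]
ft_force: [-0.5, 0.3, -0.6]
finger_gap: 1.0
grasp_force: 0.0
time_s: 2.25
position: [0.4626, -0.2682, 0.2496]
eef_rot: [0.314, 3.126, 0.001]
ft_force: [1.6, 0.1, -0.3]
finger_gap: 1.0
grasp_force: 0.0
shift [ -2.  -22.8  -0.5] spin 0.0 heading -11.5 pos [ 0.4626 -0.2682  0.2496]
[-0.04684985  0.26101135  0.54898502  1.91389725 -0.16029625  1.00968677
  1.94301461]
```

```bash

python3 -m jog '[[[-0.001,-0.012,0,0],[-0.002,-0.022,0,0],[-0.002,-0.023,0,0],[-0.002,-0.023,0,0],[-0.002,-0.023,0,0],[-0.002,-0.023,0,0],[-0.002,-0.023,0,0],[-0.002,-0.023,0,0]]]' | tail -4
python3 - <<'E'
from h import *
f=grab("wrist");cv2.imwrite("pics/w1.png",f["image"][:,:,::-1])
c=mask(f,(45,100,60),(80,255,255));print(rect(f,c,.144), c.min(0),c.max(0))
E
```

```text
eef_rot: [0.312, 3.126, 0.001]
ft_force: [-0.3, 0.1, 0.2]
finger_gap: 1.007
grasp_force: 0.0
[ 493.7 -298.3  101.    60.5  -11.4] [215. 177.] [286. 282.]
```

View pics/w1.png

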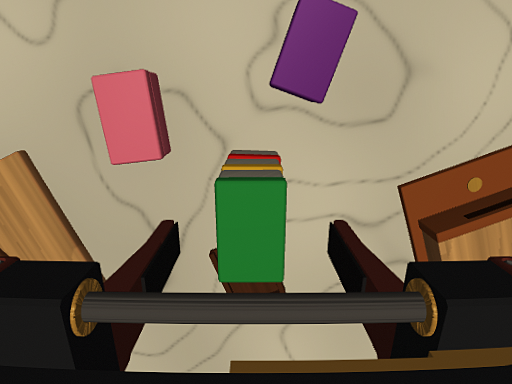

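Wrist view: green lid spans (215–286, 177–282), centred between the open fingers. Yellow and red rims show at rows 168 and 157, and the spoon rest is clear beyond.

```bash

python3 -m jog '[[[-0.000,0,0.02,0],[0.003,0,0.045,0],[0.003,0,0.07,0],[0.003,0,0.09,0],[0.003,0,0.11,0],[0.003,0,0.12,0],[0.003,0,0.125,0],[0.003,0,0.125,0]]]' |grep -E "pos|force"
python3 -m jog '[[[0,0,0,0],[0,0,0,0],[0,0,0,0],[0,0,0,0],[0,0,0,0],[0,0,0,0],[0,0,0,0],[0,0,0,0]]]' 0.6 40
python3 - <<'E'
from h import *
togo([.4316,-.1466,.15],9.8)
E
```

```text
position: [0.4575, -0.2885, 0.1241]
ft_force: [-0.7, 0.4, 1.4]
grasp_force: 0.0
time_s: 4.3
position: [0.4582, -0.2891, 0.1254]
eef_rot: [0.315, 3.125, -0.0]
ft_force: [-2.0, 0.6, 6.2]
finger_gap: 0.707
grasp_force: 40.0
shift [ 54.4 134.3 -24.7] spin -21.3 heading -11.5 pos [ 0.4582 -0.2891  0.1254]
```

```bash

python3 -m jog '[[[0,0,-0.01,0],[0,0,-0.03,0],[0,0,-0.05,0],[0,0,-0.06,0],[0.02,0.03,-0.06,-4],[0.035,0.07,-0.06,-9],[0.05,0.105,-0.06,-15],[0.0544,0.134,-0.06,-21.3]]]' |grep -E "pos|force"
python3 -m jog '[[[0,0,0.02,0],[0,0,0.055,0],[0,0,0.09,0],[0,0,0.115,0],[0,0,0.135,0],[0,0,0.14,0],[0,0,0.145,0],[0,0,0.145,0]]]' |grep -E "pos|force"
python3 - <<'E'
from h import *
togo([.4316,-.1466,.029],9.8)
s=grab("scene");y=mask(s,(20,120,100),(32,255,255));print(y.mean(0))
m=s["image"][220:310,260:370];cv2.imwrite("pics/c2.png",cv2.resize(m,None,fx=6,fy=6)[:,:,::-1])
E
```

```text
position: [0.4286, -0.144, 0.1843]
ft_force: [0.0, 0.7, -2.4]
grasp_force: 40.0
position: [0.4312, -0.1467, 0.0396]
ft_force: [0.4, -0.1, -1.2]
grasp_force: 40.0
shift [-0.4  0.1 10.6] spin -0.0 heading 9.8 pos [ 0.4312 -0.1467  0.0396]
[307.80808081 277.21212121]
```

```bash

python3 -m jog '[[[0,0,0.003,0],[0,0,0.006,0],[0,0,0.008,0],[0,0,0.0095,0],[0,0,0.0105,0],[0,0,0.0105,0],[0,0,0.0105,0],[0,0,0.0105,0]]]' |grep -E "pos|force"
python3 -m jog '[[[0,0,0,0],[0,0,0,0],[0,0,0,0],[0,0,0,0],[0,0,0,0],[0,0,-0.02,0],[0,0,-0.06,0],[0,0,-0.1,0]]]' -1 |grep -E "pos|force|gap"
python3 -m jog '[[[0,0,-0.04,0],[0,0,-0.08,0],[0,0,-0.11,0],[0,0,-0.11,0],[0,0,-0.11,0],[0,0,-0.11,0],[0,0,-0.11,0],[0,0,-0.11,0]]]' |grep -E "pos|force|gap"
python3 - <<'E'
from h import *
f=grab("wrist");print("green",rect(f,mask(f,(45,100,60),(80,255,255)),.048))
cv2.imwrite("pics/w2.png",f["image"][:,:,::-1])
s=grab("scene");y=mask(s,(20,140,100),(30,255,255));print("yellow",rect(s,y,.096),y.mean(0));print("green sc",rect(s,mask(s,(45,100,60),(80,255,255)),.048))
togo([.457,-.291,.25],-11.5)
E
```

```text
position: [0.4313, -0.1466, 0.0294]
ft_force: [-1.8, 1.3, 2.9]
grasp_force: 40.0
position: [0.4298, -0.1466, 0.1294]
ft_force: [0.2, 0.6, -0.3]
finger_gap: 0.998
grasp_force: 0.0
position: [0.4302, -0.1465, 0.2376]
ft_force: [0.4, 0.4, -0.1]
finger_gap: 0.995
grasp_force: 0.0
green [ 467.8 -140.9  100.    60.7    9.3]
yellow [ 497.1 -297.6   99.3   61.   -12.1] [308.05102041 277.24489796]
green sc [ 432.5 -147.3   59.7   17.3  -81.3]
shift [  -1.5 -146.8  -12. ] spin 21.3 heading 9.8 pos [ 0.4305 -0.1466  0.238 ]
```

```bash

python3 -m jog '[[[0,-0.035,0,2],[0,-0.07,-0.005,7],[0,-0.105,-0.01,13],[-0.001,-0.13,-0.012,19],[-0.001,-0.147,-0.012,21.8],[-0.001,-0.147,-0.012,21.8],[-0.001,-0.147,-0.012,21.8],[-0.001,-0.147,-0.012,21.8]]]' |grep -E "pos|force"
python3 - <<'E'
from h import *
f=grab("wrist");r=rect(f,mask(f,(20,140,100),(30,255,255)),.096);print("yellow",r)
a=np.radians(r[4]);togo([r[0]/1e3-.022*np.cos(a),r[1]/1e3-.022*np.sin(a),.077],r[4])
E
```

```text
position: [0.4569, -0.2897, 0.2503]
ft_force: [-0.1, 0.0, -0.7]
grasp_force: 0.0
yellow [ 492.5 -297.5  100.1   60.8  -11.7]
shift [-14.5  -0.8 173.5] spin -0.1 heading -11.8 pos [ 0.4571 -0.2895  0.2505]
```

```bash

python3 -m jog '[[[-0.005,0,0.03,0],[-0.01,-0.001,0.07,0],[-0.014,-0.001,0.105,0],[-0.0145,-0.001,0.135,0],[-0.0145,-0.001,0.155,0],[-0.0145,-0.001,0.167,0],[-0.0145,-0.001,0.173,0],[-0.0145,-0.001,0.1735,0]]]' |grep -E "pos|force"
python3 -m jog '[[[0,0,0,0],[0,0,0,0],[0,0,0,0],[0,0,0,0],[0,0,0,0],[0,0,0,0],[0,0,0,0],[0,0,0,0]]]' 0.6 40|grep -E "pos|force|gap"
python3 -m jog '[[[0,0,-0.01,0],[0,0,-0.03,0],[0,0,-0.06,0],[0,0,-0.095,0],[0,0,-0.115,0],[0,0,-0.12,0],[0,0,-0.12,0],[0,0,-0.12,0]]]' |grep -E "pos|force|gap"
python3 - <<'E'
from h import *
s=grab("scene");d=grab("side")
r=rect(s,mask(s,(0,150,90),(6,255,255)),.048);print("red",r)
for n,f in(("s",s),("d",d)): cv2.imwrite(f"pics/r_{n}.png",f["image"][:,:,::-1])
i=np.hstack([cv2.resize(s["image"][100:240,200:340],(560,560),interpolation=cv2.INTER_CUBIC)[:,:400],cv2.resize(d["image"][150:250,220:320],(400,400),interpolation=cv2.INTER_CUBIC)[:400] if 0 else cv2.resize(d["image"][140:280,220:320],(400,560),interpolation=cv2.INTER_CUBIC)])
cv2.imwrite("pics/c3.png",i[:,:,::-1])
E
```

```text
position: [0.471, -0.2944, 0.0772]
ft_force: [-0.7, -0.5, -0.3]
grasp_force: 0.0
position: [0.4718, -0.2952, 0.0786]
ft_force: [-1.0, 2.3, 7.1]
finger_gap: 0.704
grasp_force: 39.8
position: [0.4706, -0.2947, 0.1968]
ft_force: [-0.5, -0.5, -2.4]
finger_gap: 0.705
grasp_force: 39.8
red [ 455.  -290.9   51.4   18.3   76.7]
```

View pics/c3.png

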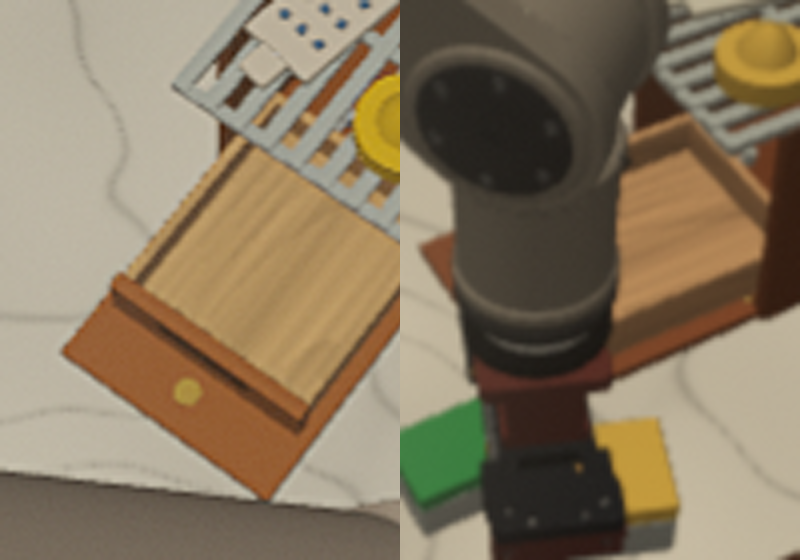

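The left half shows the drawer's front wall from (113,280) to (303,420) in the crop, with the inside empty. The right half shows yellow held, and green parked at (440,450).

```bash
python3 - <<'E'
from h import *
s=grab("scene");a=np.radians(9.8);U=np.array([[np.cos(a),np.sin(a)],[-np.sin(a),np.cos(a)]])
def st(px,z): print((cast(s,np.array(px)/4+[200,100],z)[:,:2]@U.T*1000).round(0).tolist())
st([[112,287],[299,426]],.060)   # outer top edge of front wall
st([[126,275],[309,404]],.060)   # inner top edge
st([[63,352],[268,499]],.012)    # flap front corners
st([[174,88]],.200)
h=np.array([.611,-.104])@U;print(h);togo([*h,.18],9.8)
E
```

```text
[[561.0, -19.0], [555.0, -189.0]]
[[574.0, -21.0], [573.0, -185.0]]
[[511.0, -7.0], [509.0, -196.0]]
[[663.0, -4.0]]
[0.61978601 0.00151558]
shift [-84.8 320.8  15.8] spin -21.8 heading -12.0 pos [ 0.4702 -0.2947  0.196 ]
```

```bash

python3 -m jog '[[[0,0.02,0,-3],[-0.005,0.05,0,-6],[-0.01,0.085,0,-9],[-0.02,0.12,0,-12],[-0.03,0.155,0,-15],[-0.04,0.19,0,-18],[-0.05,0.22,0,-21],[-0.055,0.24,0,-21.8]]]' |grep -E "pos|force"
python3 - <<'E'
from h import *
togo([.6198,.0025,.055],9.8)
E
```

```text
position: [0.5758, -0.0681, 0.1962]
ft_force: [-0.0, 0.3, -2.4]
grasp_force: 39.8
shift [-55.9  61.6 141.2] spin 0.3 heading 10.1 pos [ 0.5758 -0.0681  0.1962]
```

```bash

python3 -m jog '[[[0,0.015,0.02,0.3],[0,0.035,0.045,0.3],[0,0.055,0.065,0.3],[0,0.0615,0.075,0.3],[-0.015,0.0615,0.08,0.3],[-0.04,0.0615,0.08,0.3],[-0.055,0.0615,0.08,0.3],[-0.056,0.0615,0.08,0.3]]]' |grep -E "pos|force"
python3 -m jog '[[[0,0,0.01,0],[0,0,0.025,0],[0,0,0.04,0],[0,0,0.048,0],[0,0,0.053,0],[0,0,0.057,0],[0,0,0.06,0],[0,0,0.061,0]]]' |grep -E "pos|force"
python3 - <<'E'
from h import *
togo([.6198,.0025,.0506],9.8)
d=grab("side");cv2.imwrite("pics/c4.png",cv2.resize(d["image"][130:280,200:400],(800,600),interpolation=cv2.INTER_CUBIC)[:,:,::-1])
E
```

```text
position: [0.6224, -0.0023, 0.1175]
ft_force: [0.5, -0.5, -2.0]
grasp_force: 39.8
position: [0.6195, -0.0021, 0.0566]
ft_force: [-0.6, -0.2, -2.9]
grasp_force: 39.8
shift [-1.   4.5  6. ] spin -0.3 heading 9.5 pos [ 0.6195 -0.0021  0.0566]
```

View pics/c4.png

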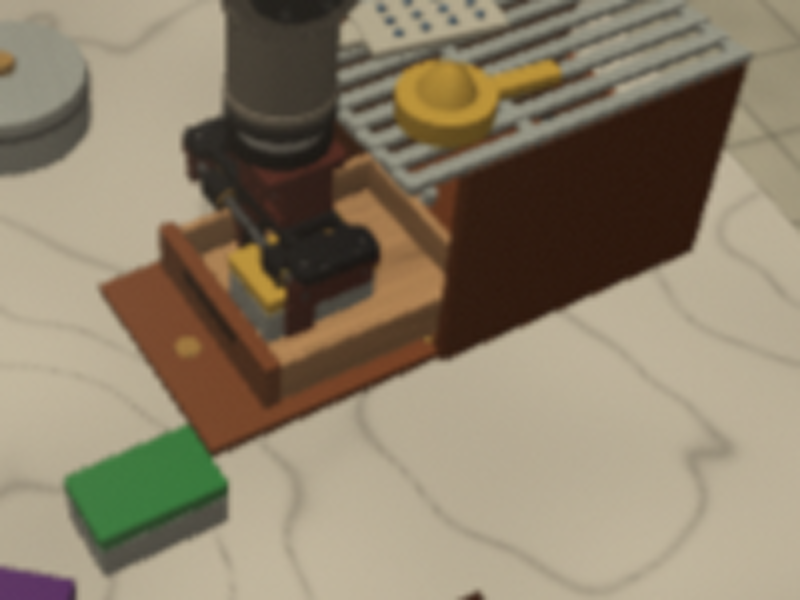

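The yellow tin (crop (262,285)) is inside the drawer and clear of the front wall. The gripper is clear of the shelf. Lowering to contact.

```bash

python3 -m jog '[[[0,0,0.001,0],[0,0,0.002,0],[0,0,0.003,0],[0,0,0.004,0],[0,0,0.005,0],[0,0,0.0055,0],[0,0,0.006,0],[0,0,0.006,0]]]' |grep -E "pos|force"
python3 -m jog '[[[0,0,0.0005,0],[0,0,0.001,0],[0,0,0.0015,0],[0,0,0.0015,0],[0,0,0.0015,0],[0,0,0.0015,0],[0,0,0.0015,0],[0,0,0.0015,0]]]' |grep -E "pos|force"
```

```text
position: [0.6213, -0.0016, 0.0525]
ft_force: [-2.0, 0.5, 9.9]
grasp_force: 39.8
position: [0.6227, -0.0014, 0.0525]
ft_force: [-0.9, 1.7, 18.0]
grasp_force: 39.8
```

```bash

python3 -m jog '[[[0,0,-0.001,0],[0,0,-0.001,0],[0,0,-0.001,0],[0,0,-0.001,0],[0,0,-0.001,0],[0,0,-0.01,0],[0,0,-0.03,0],[0,0,-0.06,0]]]' -1 |grep -E "pos|force|gap"
python3 -m jog '[[[0.005,0,-0.03,0],[0.01,0,-0.065,0],[0.03,0,-0.1,0],[0.06,0,-0.13,0],[0.09,0,-0.14,0],[0.11,0,-0.14,0],[0.12,0,-0.14,0],[0.12,0,-0.14,0]]]' |grep -E "pos|force|gap"
python3 - <<'E'
from h import *
f=grab("wrist");cv2.imwrite("pics/w5.png",f["image"][:,:,::-1])
m=f["image"];print("yellow",rect(f,mask(f,(18,140,90),(30,255,255)),.0695))
s=grab("scene");print("green",rect(s,mask(s,(45,100,60),(80,255,255)),.048));print("red",rect(s,mask(s,(0,150,90),(6,255,255)),.048))
togo([.4298,-.1466,.15],9.3)
E
```

```text
position: [0.6177, -0.0019, 0.1079]
ft_force: [0.3, -0.1, 0.4]
finger_gap: 0.998
grasp_force: 0.0
position: [0.4995, -0.0222, 0.2496]
ft_force: [0.1, 0.1, -0.8]
finger_gap: 0.999
grasp_force: 0.0
yellow [617.9  -2.4  61.5  56.5 -80.6]
green [ 472.8 -141.    98.1   60.4    9.1]
red [ 495.6 -296.2   99.3   60.4  -13.7]
shift [  91.8 -111.7   99.2] spin 0.2 heading 9.5 pos [ 0.5018 -0.0213  0.2492]
```

View pics/w5.png

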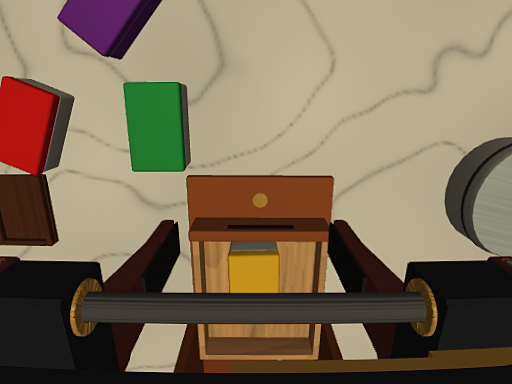

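Wrist view: the yellow tin lies flat in the drawer at (254,270), green is free at (155,127) and red stands undisturbed at (30,125). Now re-grip green by its robot-side end.

```bash

python3 -m jog '[[[0.015,-0.02,0.015,0],[0.035,-0.045,0.035,0],[0.055,-0.07,0.055,0],[0.075,-0.095,0.075,0],[0.088,-0.11,0.09,0],[0.0918,-0.1117,0.099,0],[0.0918,-0.1117,0.099,0],[0.0918,-0.1117,0.099,0]]]' |grep -E "pos|force"
python3 -m jog '[[[0,0,0.02,0],[0,0,0.05,0],[0,0,0.08,0],[0,0,0.1,0],[0,0,0.115,0],[0,0,0.121,0],[0,0,0.121,0],[0,0,0.121,0]]]' |grep -E "pos|force"
python3 -m jog '[[[0,0,0,0],[0,0,0,0],[0,0,0,0],[0,0,0,0],[0,0,0,0],[0,0,0,0],[0,0,0,0],[0,0,0,0]]]' 0.6 60|grep -E "pos|force|gap"
python3 -m jog '[[[0,0,-0.01,0],[0,0,-0.03,0],[0,0,-0.06,0],[0,0,-0.08,0],[0,0,-0.08,0],[0,0,-0.08,0],[0,0,-0.08,0],[0,0,-0.08,0]]]' |grep -E "pos|force|gap"
python3 - <<'E'
from h import *
a=np.radians(9.8);U=np.array([[np.cos(a),np.sin(a)],[-np.sin(a),np.cos(a)]])
print("st now",U@tool()[0][:2]);h=np.array([.455,-.103])@U;togo([*h,.11],9.8);togo([*h,.046],9.8)
f=grab("wrist");print("green",rect(f,mask(f,(45,100,60),(80,255,255)),tool()[0][2]-.005+.024))
E
```

```text
position: [0.4302, -0.1465, 0.1498]
ft_force: [1.3, 0.4, -0.6]
grasp_force: 0.0
position: [0.4305, -0.1464, 0.0297]
ft_force: [0.2, -0.9, 0.0]
grasp_force: 0.0
position: [0.4295, -0.1469, 0.0297]
ft_force: [-1.2, 0.8, 7.4]
finger_gap: 0.701
grasp_force: 60.0
position: [0.4281, -0.1467, 0.1081]
ft_force: [-0.1, 0.0, -2.2]
finger_gap: 0.697
grasp_force: 60.0
st now [ 0.39689951 -0.21739015]
shift [-57.5 114.7  -1.9] spin -0.3 heading 9.5 pos [ 0.4281 -0.1467  0.1081]
shift [-57.6 114.7  62.1] spin -0.3 heading 9.5 pos [ 0.4281 -0.1467  0.1081]
green [ 423.3 -147.7   59.5   22.3  -80.5]
```

```bash

python3 -m jog '[[[0,0.03,0,0],[0,0.06,0,0],[-0.015,0.09,0,-0.3],[-0.035,0.11,0,-0.3],[-0.05,0.1147,0.01,-0.3],[-0.0575,0.1147,0.03,-0.3],[-0.0575,0.1147,0.045,-0.3],[-0.0575,0.1147,0.045,-0.3]]]' |grep -E "pos|force"
python3 -m jog '[[[0,0,0.006,0],[0,0,0.012,0],[0,0,0.015,0],[0,0,0.015,0],[0,0,0.015,0],[0,0,0.015,0],[0,0,0.015,0],[0,0,0.015,0]]]' |grep -E "pos|force"
python3 - <<'E'
from h import *
a=np.radians(9.8);U=np.array([[np.cos(a),np.sin(a)],[-np.sin(a),np.cos(a)]])
print("st now",U@tool()[0][:2]);togo([.6,0,.048],9.8)
d=grab("side");cv2.imwrite("pics/c6.png",cv2.resize(d["image"][130:280,200:400],(800,600),interpolation=cv2.INTER_CUBIC)[:,:,::-1])
E
```

```text
position: [0.4649, -0.0241, 0.0611]
ft_force: [-0.6, 0.2, -2.1]
grasp_force: 60.0
position: [0.4671, -0.0243, 0.0495]
ft_force: [-0.6, 0.8, -2.3]
grasp_force: 60.0
st now [ 0.45617803 -0.10348079]
shift [-135.1    1.4    1.6] spin -0.0 heading 9.8 pos [ 0.4671 -0.0243  0.0495]
```

View pics/c6.png

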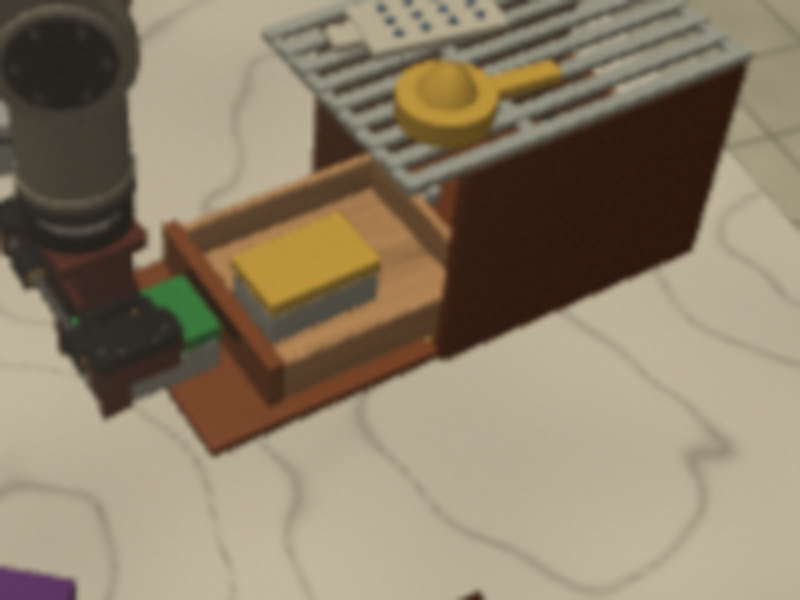

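The yellow tin is flat in the drawer. The green tin's end is squarely facing the front wall at (225,330). Pushing gently.

```bash

python3 -m jog '[[[-0.003,0,0,0],[-0.006,0,0,0],[-0.009,0,0,0],[-0.013,0,0,0],[-0.018,0,0,0],[-0.024,0,0,0],[-0.031,0,0,0],[-0.038,0,0,0]]]' |grep -E "pos|ft"
python3 -m jog '[[[-0.007,0,0,0],[-0.014,0,0,0],[-0.021,0,0,0],[-0.028,0,0,0],[-0.035,0,0,0],[-0.042,0,0,0],[-0.048,0,0,0],[-0.054,0,0,0]]]' |grep -E "pos|ft"
python3 -m jog '[[[-0.006,0,0,0],[-0.012,0,0,0],[-0.018,0,0,0],[-0.024,0,0,0],[-0.030,0,0,0],[-0.035,0,0,0],[-0.039,0,0,0],[-0.042,0,0,0]]]' |grep -E "pos|ft"
python3 - <<'E'
from h import *
a=np.radians(9.8);U=np.array([[np.cos(a),np.sin(a)],[-np.sin(a),np.cos(a)]])
print("st now",U@tool()[0][:2]);togo([.6,0,.048],9.8)
d=grab("side");cv2.imwrite("pics/c7.png",cv2.resize(d["image"][130:280,200:400],(800,600),interpolation=cv2.INTER_CUBIC)[:,:,::-1])
E
```

```text
position: [0.5047, -0.0179, 0.049]
ft_force: [-2.2, -0.8, -2.7]
position: [0.5583, -0.0086, 0.0492]
ft_force: [-1.6, -1.4, -1.6]
position: [0.5996, -0.0014, 0.0492]
ft_force: [-1.5, -0.3, -1.1]
st now [ 0.59058967 -0.10338999]
shift [-0.7  1.3  1.2] spin 0.0 heading 9.8 pos [ 0.5996 -0.0014  0.0492]
```

View pics/c7.png

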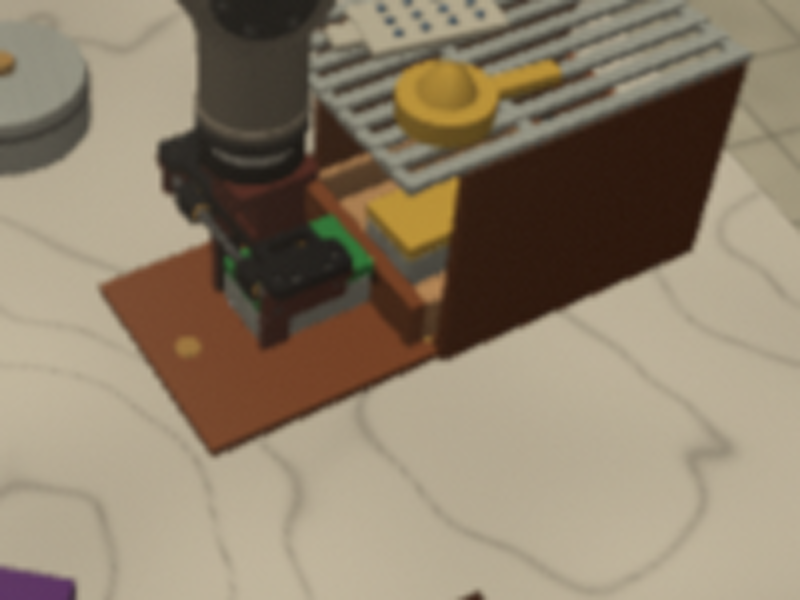

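```bash

python3 -m jog '[[[-0.003,0,0,0],[-0.006,0,0,0],[-0.009,0,0,0],[-0.012,0,0,0],[-0.014,0,0,0],[-0.016,0,0,0],[-0.018,0,0,0],[-0.019,0,0,0]]]' |grep -E "pos|ft"
python3 -m jog '[[[-0.001,0,0,0],[-0.002,0,0,0],[-0.003,0,0,0],[-0.004,0,0,0],[-0.005,0,0,0],[-0.005,0,0,0],[-0.005,0,0,0],[-0.005,0,0,0]]]' |grep -E "pos|ft"
python3 - <<'E'
from h import *
a=np.radians(9.8);U=np.array([[np.cos(a),np.sin(a)],[-np.sin(a),np.cos(a)]])
print("st now",U@tool()[0][:2])
d=grab("side");cv2.imwrite("pics/c8.png",cv2.resize(d["image"][160:235,260:360],(800,600),interpolation=cv2.INTER_CUBIC)[:,:,::-1])
E
```

```text
position: [0.6153, 0.0013, 0.0484]
ft_force: [-7.3, -1.5, -0.0]
position: [0.6236, 0.0028, 0.0495]
ft_force: [-0.1, -0.2, -1.7]
st now [ 0.61497727 -0.10341435]
```

The force climbed to 7 N and then fell to zero, so the catch has taken over. Back straight out, lift and verify.

```bash

python3 -m jog '[[[0.01,0,0,0],[0.025,0,0,0],[0.05,0,0,0],[0.08,0,0,0],[0.11,0,0,0],[0.13,0,-0.02,0],[0.14,0,-0.05,0],[0.14,0,-0.085,0]]]' |grep -E "pos|ft"
python3 - <<'E'
from h import *
d=grab("side");cv2.imwrite("pics/c8.png",cv2.resize(d["image"][130:280,200:400],(800,600),interpolation=cv2.INTER_CUBIC)[:,:,::-1])
s=grab("scene");r=rect(s,mask(s,(0,150,90),(6,255,255)),.048);print("red",r)
f=grab("wrist")
try: print("red w",rect(f,mask(f,(0,150,90),(6,255,255)),.048))
except Exception as e: print(e)
togo([.46,-.285,.2],-12)
E
```

```text
position: [0.4797, -0.0223, 0.1335]
ft_force: [0.9, -0.8, -2.2]
red [ 495.5 -296.2   99.6   60.4  -13.7]
red w [502.4 207.    1.    0.  -81.7]
shift [  70.2 -255.5  -64.1] spin 21.8 heading 9.8 pos [ 0.4861 -0.0212  0.1365]
```

View pics/c8.png

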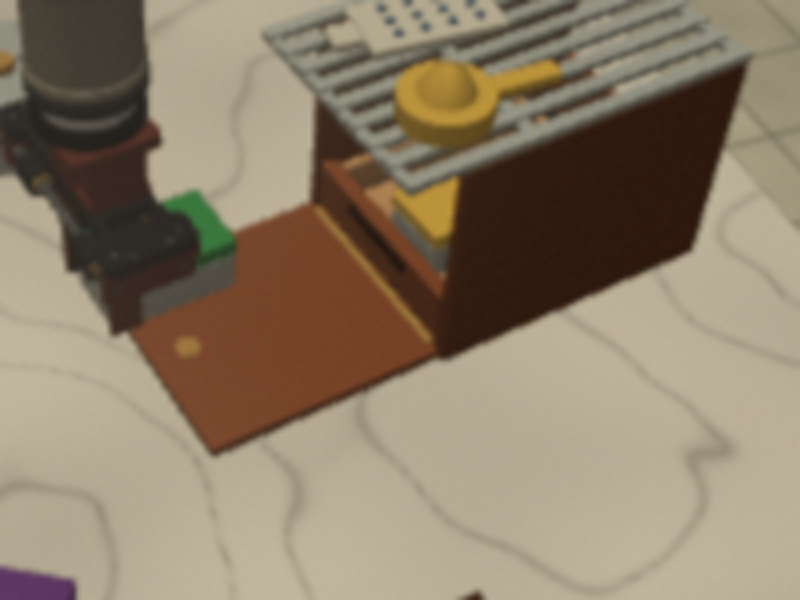

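The drawer face is flush between the sides (front edge (325,165)–(440,290)), with the yellow tin inside. Now put green back on red.

```bash

python3 -m jog '[[[0,-0.025,-0.02,0],[0.01,-0.06,-0.045,3],[0.02,-0.095,-0.06,7],[0.035,-0.13,-0.063,11],[0.045,-0.165,-0.063,15],[0.055,-0.2,-0.063,19],[0.065,-0.23,-0.063,23.2],[0.07,-0.2555,-0.063,23.2]]]' |grep -E "pos|ft"
python3 -m jog '[[[0,0,0,0],[0,0,0.02,0],[0,0,0.04,0],[0,0,0.06,0],[0,0,0.075,0],[0,0,0.085,0],[0,0,0.085,0],[0,0,0.085,0]]]' |grep -E "pos|ft"
python3 - <<'E'
from h import *
togo([.4528,-.2866,.0777],-13.4)
s=grab("scene");print("red",rect(s,mask(s,(0,150,90),(6,255,255)),.048))
E
```

```text
position: [0.4572, -0.2873, 0.1959]
ft_force: [0.1, 0.1, -2.3]
position: [0.4588, -0.2846, 0.1116]
ft_force: [0.8, 0.1, -1.0]
shift [ 5.3 -3.3 33.9] spin 0.0 heading -13.4 pos [ 0.4588 -0.2846  0.1116]Traceback (most recent call last):
  File "<stdin>", line 3, in <module>
  File "h.py", line 20, in mask
    c=max(cv2.findContours(m,0,cv2.CHAIN_APPROX_NONE)[0],key=cv2.contourArea);return c[:,0].astype(float)
ValueError: max() iterable argument is empty
```

```bash

python3 -m jog '[[[0.003,-0.002,0,0],[0.0053,-0.0033,0.005,0],[0.0053,-0.0033,0.012,0],[0.0053,-0.0033,0.018,0],[0.0053,-0.0033,0.022,0],[0.0053,-0.0033,0.024,0],[0.0053,-0.0033,0.024,0],[0.0053,-0.0033,0.024,0]]]' |grep -E "pos|ft"
python3 - <<'E'
from h import *
togo([.4528,-.2866,.0777],-13.4)
f=grab("wrist");d=grab("side")
a=cv2.resize(f["image"][120:300,180:320],(400,514),interpolation=cv2.INTER_CUBIC)
b=cv2.resize(d["image"][240:330,220:290],(400,514),interpolation=cv2.INTER_CUBIC)
cv2.imwrite("pics/c9.png",np.hstack([a,b])[:,:,::-1])
E
```

```text
position: [0.4532, -0.287, 0.088]
ft_force: [0.4, -1.0, -1.7]
shift [ 0.5  0.3 10.3] spin -0.0 heading -13.4 pos [ 0.4532 -0.287   0.088 ]
```

View pics/c9.png

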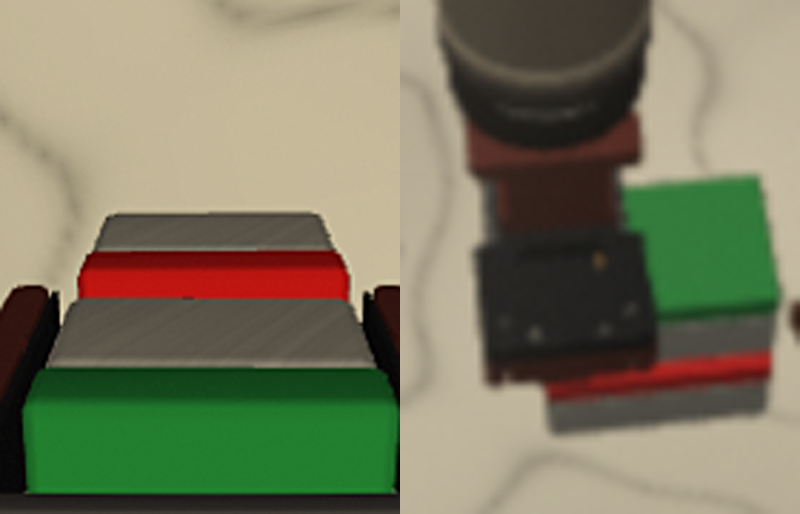

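```bash
python3 - <<'E'
from h import *
f=grab("wrist");p,M=tool()
def T(px,z): print(((cast(f,np.array(px)*.35+[180,120],z)-p)@M*1000).round(1)[:,:2].tolist())
T([[83,265],[347,265]],.048)
T([[25,402],[395,402]],p[2]+.0185)
T([[50,365],[373,365]],p[2]+.0035);T([[62,299],[356,299]],p[2]-.0295)
E
```

```text
[[10.0, -28.8], [10.0, 29.7]]
[[9.8, -29.7], [9.8, 28.4]]
[[8.4, -28.5], [8.4, 27.7]]
[[6.5, -31.8], [6.6, 30.1]]
```

The wrist crop shows red's near edge (row 265) and green's (row 402) aligned within about 1 mm in tool axes. Lower, release and retreat.

```bash

python3 -m jog '[[[0,0,0.003,0],[0,0,0.005,0],[0,0,0.007,0],[0,0,0.0085,0],[0,0,0.0095,0],[0,0,0.0103,0],[0,0,0.0108,0],[0,0,0.0108,0]]]' |grep -E "pos|ft"
python3 -m jog '[[[0,0,0,0],[0,0,0,0],[0,0,0,0],[0,0,0,0],[0,0,0,0],[0,0,-0.015,0],[0,0,-0.05,0],[0,0,-0.09,0]]]' -1 |grep -E "pos|ft|gap"
python3 -m jog '[[[0,0,-0.03,0],[0,0,-0.06,0],[0,0,-0.08,0],[0,0,-0.08,0],[0,0,-0.08,0],[0,0,-0.08,0],[0,0,-0.08,0],[0,0,-0.08,0]]]' |grep -E "time|pos|ft|gap"
python3 - <<'E'
from h import *
f=grab("wrist");d=grab("side")
print("green",rect(f,mask(f,(45,100,60),(80,255,255)),.096))
a=cv2.resize(f["image"][120:300,180:320],(400,514),interpolation=cv2.INTER_CUBIC)
b=cv2.resize(d["image"][150:330,220:360],(400,514),interpolation=cv2.INTER_CUBIC)
cv2.imwrite("pics/c10.png",np.hstack([a,b])[:,:,::-1])
E
```

```text
position: [0.4532, -0.287, 0.0777]
ft_force: [-1.8, 1.4, 3.7]
position: [0.4517, -0.2863, 0.1667]
ft_force: [1.1, 0.5, 0.6]
finger_gap: 0.999
time_s: 28.02
position: [0.4525, -0.2866, 0.2461]
ft_force: [-0.1, 0.1, 0.0]
finger_gap: 1.0
green [ 490.9 -296.9  100.7   60.6  -13.6]
```

View pics/c10.png

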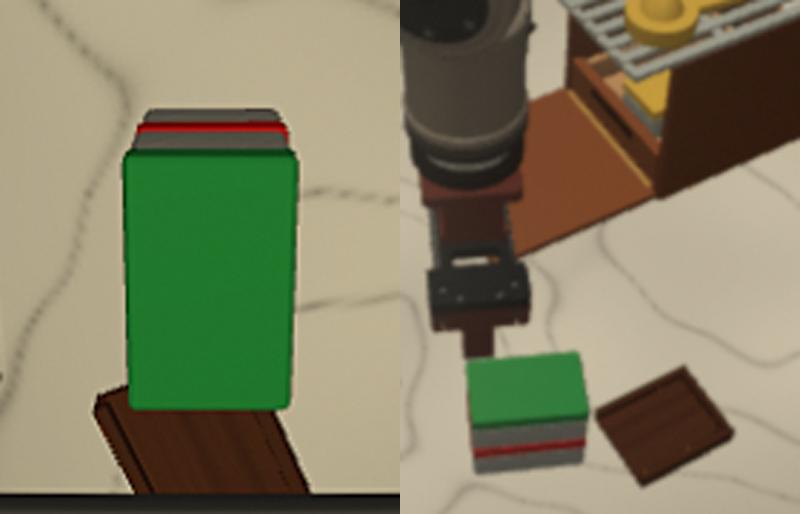

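Green stands square on red, the drawer is closed with the yellow tin inside, and the spoon rest is untouched.

```bash
python3 -c "
from cell import arm
print(arm.job_done())"
```

```text
the job is handed in; nothing more can be done
None
```

The job is handed in at about 28 s: the yellow tin lies lid up in the drawer, the drawer is pushed home into its catch, and the green tin is back square on the red one (all checked by camera).

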